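# Function test of a dial padlock: dial its code, pull the shackle, show it to the reader

## Robot

A 6-joint arm with a two-finger parallel gripper is mounted at the origin on the work surface. World frame = base frame: x ahead of the robot, y to its left, z up, the work surface at z = 0. Lengths are in m, angles in rad, forces in N, time in s.
With the tool pointing down it reaches from about 0.3 to 0.85 m from the base axis. Payload 4.2 kg.
Tool frame: the origin (TCP) lies at the very end of the fingers, on their centre line; the grasp point (between the pads) lies pinch_z behind it (pinch_z is the distance from the TCP to the grasp point, in m); z points along the fingers, y is the direction in which the jaws open and shut (so a half turn about z gives the same grasp; the last joint's range is limited). The gripper opens to 91 mm and grips with 3 to 60 N. Pads are 32 mm wide; open, the fingers measure 118 mm over their backs; the gripper's body (76 mm by 178 mm) begins 60 mm behind the grasp point.
Start: joints at [-1.369, 0.32, 1.565, -0, 1.257, -0.02], TCP at [0.126, -0.561, 0.214] pointing down, gripper open.
Joint ranges: [-3.11, 3.11], [-0.84, 2.01], [0.21, 2.61], [-1.34, 4.49], [0.05, 2.63], [-2.56, 2.56]. Speed limits (rad/s): [2.57, 2.57, 3.14, 3.14, 3.14, 3.14].

## Interface

Orientations are given as a 3x3 rotation matrix whose columns are the frame's x, y, z axes.
In Python, from plant import get_state, read_camera, calibration, close_job, pinch_z gives the robot as it stands. The module is installed in compiled form; this text tells all that it offers.
- The arm moves only by the tool move_arm, never from a script. Its argument "motion" is a list of rows, each a list of 4 numbers: the shift along the tool's x, y, z in m, then the turn about the tool's z in rad. In form: [[dx, dy, dz, roll], ...]. A call has 1 to 10 rows; each row is the pose to reach, as a shift and turn from the pose measured when the call began, along the tool's axes at that moment; what a row does not reach only later rows make up. A row lasts 1/8 s, in which the tool goes at most 62.5 mm and 10.7 degrees, less where a joint would pass 70% of its speed; a pose out of reach is approached as far as the arm can. A call with a gripper value outside its range is refused whole. "jaw" is the finger opening in m, from 0 to 0.0912, set as the call begins (left out, the last holds). The fingers move at their own pace and stop on an object; "force" is the grip in N (left out, the last holds). Time passes only in rows, so rows that repeat a pose let the fingers close. It gives the time, the measured TCP pose, the force and the opening at its end, in the units of the state.
- get_state(): the state, without advancing time (a new reading comes with each control period).
- read_camera(name): name is "scene" or "top"; returns the picture (420x560x3 uint8, red, green, blue); there is no depth.
- calibration(name): a dict with "K" (3x3 intrinsics, pixels), "origin" and "rotation" of the camera in the world. Camera axes: x right, y down, z forward; pixel columns grow to the right and rows downward; lengths in m; the calibration is good to about 2 mm. A picture is of the moment at which its call begins. calibration takes no time and is no camera call.
- close_job(): hands the job in, once; it reports no verdict.
The state is a dict: "time_s": time; "joint_pos": joint angles; "joint_vel": joint speeds; "joint_efforts": joint torques, N m; "tcp_pos": TCP position; "orientation": TCP orientation; "ft_force": force on the tool from outside, world axes, zero at the start; "torque": the same for the moment, N m; "finger_gap": finger opening in m.
Only numpy, scipy, OpenCV 4.12 (cv2) and the standard library are available. Lean on these libraries where they do the work, as an engineer would, in place of code of your own. Each camera call takes 0.05 s, during which the arm holds its last target. There are 200 camera calls.

## Task

Function-test the silver dial padlock in the green-cornered nest: turn its dial clockwise, feeling for the clicks, until the yellow mark stands at the black index line, then back anticlockwise until the red mark stands there, and pull the shackle fully out while the lock sits in the nest. Then take the lock out and hold it still, dial up and shackle still open, about 10 cm above the middle of the grey code reader's glass, and finish while holding it there. Leave everything else on the bench where it is.

Things in the scene. Friction and masses are not known exactly. Their poses are not given: they have to be found in the camera images.
- lock_center (a point): Centre of the case of the silver dial padlock (loose, 0.4 to 0.5 kg in all): 66 mm long (x), 60 wide (y), 26 thick (z), lying on its back in the nest, dial up, shackle out of its -x end. Axes: -x towards the shackle, z up out of the dial. Its 60 mm width can be gripped from above: the sides are free over the middle 45 mm of their length, down to the nest's base 27 mm below this point.
- lock_index (a point): Outer end of the index: a black line, 3 by 8 mm, on the top of the case between dial and shackle, pointing at the dial's axis. A dial mark is set when it stands in line with it.
- dial_knob (a point): Mid-height of the dial's black round knob, 24 mm diameter, 16 mm tall, on the lock's axis 25 mm above lock_center. It stands on a black 45 mm disc (top 7.5 mm below this point) with 12 marks 30 degrees apart: ten white ticks, one broad yellow mark and one broad red mark. The red mark is three clicks from the yellow one.
- dial (a joint): Dial angle, rad, positive clockwise from above. 12 clicks a turn (0.524 rad each), about 0.08 N m to pass one; let go, it falls into the nearest click. 0: yellow mark at the index. -1.571: red mark at the index. Starts 2 to 5 clicks short of 0 (-2.62 to -1.05). No stop within two turns (6.283: yellow again). Turn at most 1.5 rad a grasp and regrasp.
- dial_disc (a point): Centre of the dial disc's top. How the code works: a hidden second wheel is picked up by the dial going clockwise, about 1.5 clicks before yellow, and carried along; going anticlockwise (less than a turn) leaves it. The shackle is free only if the wheel was left at yellow (within half a click) and the dial then stands at red. If yellow is overrun by a click, go on clockwise a whole turn to yellow.
- shackle (a joint): How far the shackle is pulled out of the case, 0 (shut) to 0.014 m (fully out). It slides along the lock's -x with about 3 N of friction and stays where it is left; with the code not set it stops hard after 2 mm.
- shackle_grip (a point): Midway between the two straight legs of the steel shackle at mid-height of the bar, 56 mm to -x of lock_center while shut; moves with the shackle. Legs: 8 mm round bars, 38 mm over their outsides, straight for 35 mm out of the case; grip across both outsides, from above, closing along the lock's y (nest stops begin 16 mm towards the case). Base plate 27 mm below this point.
- nest_seat (a point): Where lock_center is when the lock sits in the test nest; same axes as the seated lock. The nest is fixed: blue base plate 185 by 120 by 10 mm, its top 27 mm below this point, a white pad 38 mm wide under the lock, green stops at the lock's four corners up to 3 mm below this point, 78 mm over their outsides in y. 1 mm of play; the lock lifts straight out.
- reader_window (a point): Middle of the dark green glass on top of the grey code reader, z up: a fixed box 120 by 110 mm, 59 mm tall, that looks straight up.
- lock: The padlock again, its origin in the middle of the case's underside, 13 mm below lock_center; same axes.
- mug: Bystander, loose, to be left alone: yellow mug, 82 mm across, 95 mm tall. Origin under it, on the bench.
- screwdriver: Bystander, loose, to be left alone: red-handled screwdriver, 200 mm long. Origin under it, on the bench.
- mallet: Bystander, loose, to be left alone: soft-faced mallet, white handle, 240 mm long. Origin under it, on the bench.
- brass_lock: Bystander, loose, to be left alone: small closed brass padlock without a dial, 40 mm wide. Origin under it, on the bench.
- hasp: Bystander, loose, to be left alone: flat steel hasp, about 125 mm long, 10 mm high. Origin under it, on the bench.
- oil: Bystander, loose, to be left alone: white oil bottle with red cap, 42 mm across, 130 mm tall. Origin under it, on the bench.
- scan_gun: Bystander, loose, to be left alone: grey hand-held scanner lying on its side, 145 mm long, 45 mm high. Origin under it, on the bench.
Not all that is in view belongs to the job. Leave any pink or turquoise look-alike of the part that bears reader_window alone.

How it is judged:
On the way:
1. the shackle is pulled fully out while the lock sits in its nest (value of joint shackle above 0.01 m and distance between lock_center and nest_seat below 0.012 m), for 0.1 s.
At the end, for the whole second after the job is handed in: Held in the fingers and still (under 3 cm/s): lock_center 70 to 150 mm above the reader's glass and within 30 mm of its middle sideways, dial up within 0.3 rad, shackle out by more than 10 mm (horizontal distance between lock_center and reader_window below 0.03 m and z of lock_center in the frame of reader_window between 0.07 and 0.15 m and angle between lock_center's own z axis and vertical below 0.3 rad and value of joint shackle above 0.01 m and linear speed of lock below 0.03 m/s and contact force between the fingers and lock above 2 N); the arm keeps its last pose, push and grip.
It fails at once if a bystander was shifted by more than 3 cm (distance of any of mug, screwdriver, mallet, brass_lock, hasp, oil, scan_gun from where it was at the start of the episode above 0.03 m).
It also fails if it takes over 72 s, if anything falls off the work surface, if the arm or the gripper's body presses on something with over 40 N, if the wrist force passes 120 N, or if a joint passes its speed limit or range.

## Working session

There is one attempt and no reset: what is moved stays moved. The work goes in short steps, Python scripts to look and compute and a tool call to move; the robot and the scene stay as the last step left them, time stands still between calls to the robot, and variables do not carry over. Pictures are saved under pics/ and viewed, about 8 in all and at most 12, crops included, and the job is handed in when it is done.

Besides the shell and the picture viewer there is one more tool, called after "Emit:" as name([rows], argument=value, ...), one row to a line, values as JSON. move_arm: Moves the arm, as the interface text tells. Its arguments: {"type":"object","properties":{"motion":{"type":"array","items":{"type":"array","items":{"type":"number"}}},"jaw":{"type":"number"},"force":{"type":"number"}},"required":["motion"]}

```bash
mkdir -p pics
python3 - <<'E'
from plant import *
import cv2,numpy as np
print(pinch_z); s=get_state(); print(s)
for n in("scene","top"):
    im=read_camera(n); cv2.imwrite(f"pics/{n}0.png",im[:,:,::-1]); print(n,calibration(n))
E
```

```text
0.0188
{'time_s': 0.0, 'joint_pos': array([-1.36903325e+00,  3.20333274e-01,  1.56565532e+00, -1.28710729e-05,
        1.25741715e+00, -2.00127486e-02]), 'joint_vel': array([ 0.00147264,  0.00010511, -0.0012925 , -0.0014564 , -0.00053563,
        0.00070201]), 'joint_efforts': array([ 1.98954076e-03, -4.12455368e+01, -2.31971759e+01,  7.28971045e-02,
        4.56223113e-02, -1.51943536e-04]), 'tcp_pos': array([ 0.12636757, -0.56042912,  0.21310574]), 'orientation': array([[ 9.75507502e-01,  2.19965844e-01, -3.75333059e-04],
       [ 2.19966163e-01, -9.75505890e-01,  1.77385495e-03],
       [ 2.40478916e-05, -1.81296939e-03, -9.99998356e-01]]), 'ft_force': array([0.60888817, 0.22547518, 0.18196961]), 'torque': array([ 0.00458041, -0.02931454, -0.01877735]), 'finger_gap': 0.09129670609006704}
scene {'K': array([[379.73961419,   0.        , 279.4861281 ],
       [  0.        , 379.73961419, 208.08900047],
       [  0.        ,   0.        ,   1.        ]]), 'origin': array([ 1.10794509, -0.44887543,  0.64476158]), 'rotation': array([[ 0.61343334,  0.47009295, -0.63459605],
       [ 0.78942232, -0.38801482,  0.4756647 ],
       [-0.02262605, -0.79275287, -0.6091231 ]])}
top {'K': array([[480.05014982,   0.        , 281.29461654],
       [  0.        , 480.05014982, 203.04797091],
       [  0.        ,   0.        ,   1.        ]]), 'origin': array([0.24814606, 0.0031025 , 1.544889  ]), 'rotation': array([[ 0.00511009, -0.98466344,  0.17438979],
       [-0.99984697, -0.0079489 , -0.01558396],
       [ 0.01673116, -0.17428346, -0.98455337]])}
```

View pics/top0.png

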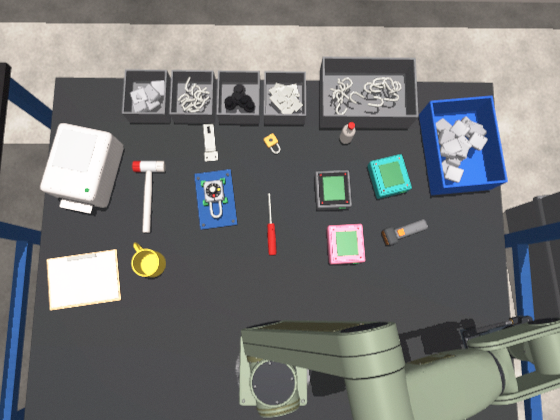

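View pics/scene0.png

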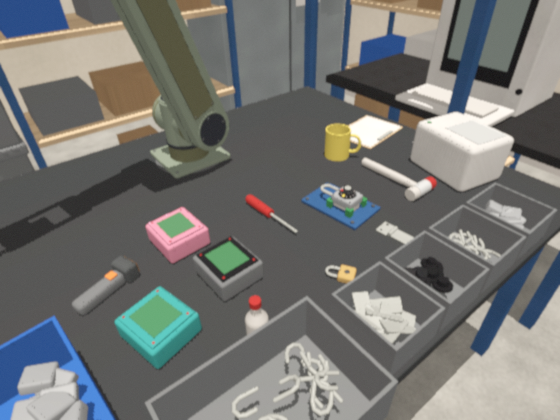

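The top view shows the nest at about (215,198) with the shackle towards the bottom (world −x). The grey reader is at about (333,190).

```bash
cat > h.py <<'E'
from plant import *
import cv2,numpy as np
def ray(n,uv,z):
    c=calibration(n); d=c["rotation"]@np.linalg.inv(c["K"])@np.array([uv[0],uv[1],1.]); o=c["origin"]
    return o+d*(z-o[2])/d[2]
def px(n,p):
    c=calibration(n); q=c["K"]@(c["rotation"].T@(np.asarray(p)-c["origin"])); return q[:2]/q[2]
def hsv(im): return cv2.cvtColor(im,cv2.COLOR_RGB2HSV)
def crop(n,im,c,r,k,name):
    x,y=int(c[0]),int(c[1]); o=cv2.resize(im[y-r:y+r,x-r:x+r],None,fx=k,fy=k,interpolation=cv2.INTER_CUBIC); cv2.imwrite(f"pics/{name}.png",o[:,:,::-1])
    return o
E
python3 - <<'E'
from h import *
ims={n:cv2.imread(f"pics/{n}0.png")[:,:,::-1] for n in("top","scene")}
for n,(box),zp in(("top",(190,165,245,235),.010),("scene",(295,175,385,230),.010)):
    im=np.ascontiguousarray(ims[n]);x0,y0,x1,y1=box
    h=hsv(im)
    m=cv2.inRange(h,(100,100,40),(125,255,255)); M=np.zeros_like(m);M[y0:y1,x0:x1]=m[y0:y1,x0:x1]
    pts=cv2.findNonZero(M).reshape(-1,2)
    hull=cv2.convexHull(pts).reshape(-1,2)
    w=np.array([ray(n,p,zp)[:2] for p in hull],np.float32)
    print(n,"plate",cv2.minAreaRect(w*1000))
    g=cv2.inRange(h,(45,90,40),(85,255,255)); G=np.zeros_like(g);G[y0:y1,x0:x1]=g[y0:y1,x0:x1]
    k,l,st,ce=cv2.connectedComponentsWithStats(G)
    for i in range(1,k):
        if st[i,4]>4: print("green",st[i,4],ce[i],ray(n,ce[i],.034)[:2].round(4))
# reader glass
for n,box in(("top",(310,165,355,215)),("scene",(190,230,265,295))):
    x0,y0,x1,y1=box; h=hsv(np.ascontiguousarray(ims[n])); g=cv2.inRange(h,(45,80,40),(85,255,255)); G=np.zeros_like(g);G[y0:y1,x0:x1]=g[y0:y1,x0:x1]
    k,l,st,ce=cv2.connectedComponentsWithStats(G); i=1+st[1:,4].argmax()
    hull=cv2.convexHull(cv2.findNonZero((l==i).astype(np.uint8))).reshape(-1,2)
    w=np.array([ray(n,p,.059)[:2] for p in hull],np.float32); print(n,"glass",ce[i],ray(n,ce[i],.059),cv2.minAreaRect(w*1000))
a=crop("top",ims["top"],(215,198),36,8,"topc"); b=crop("scene",ims["scene"],(342,200),36,8,"scenec")
cv2.imwrite("pics/both.png",np.hstack([cv2.resize(a,(400,400)),cv2.resize(b,(400,400))])[:,:,::-1])
E
```

```text
top plate ((533.1793823242188, 193.5843963623047), (186.66319274902344, 120.85507202148438), 8.20411205291748)
green 20 [222.7 180.1] [0.5892 0.1681]
green 14 [201.92857143 182.85714286] [0.5796 0.2344]
green 25 [224.88 200.16] [0.5237 0.1594]
green 23 [204.86956522 203.        ] [0.514  0.2229]
scene plate ((536.805419921875, 187.68617248535156), (187.7436981201172, 125.9413070678711), 8.063011169433594)
green 47 [329.17021277 202.25531915] [0.5362 0.1466]
green 39 [363.71794872 201.51282051] [0.5925 0.2199]
green 56 [348.57142857 212.25      ] [0.5994 0.1551]
top glass [333.59552846 187.69308943] [ 0.56206715 -0.18585339  0.059     ] ((562.0293579101562, -185.5789031982422), (76.97343444824219, 65.41897583007812), 3.3122081756591797)
scene glass [226.55420219 256.98781973] [ 0.56229244 -0.18773192  0.059     ] ((560.7589721679688, -186.9213104248047), (80.3392105102539, 69.08060455322266), 2.8376657962799072)
```

View pics/both.png

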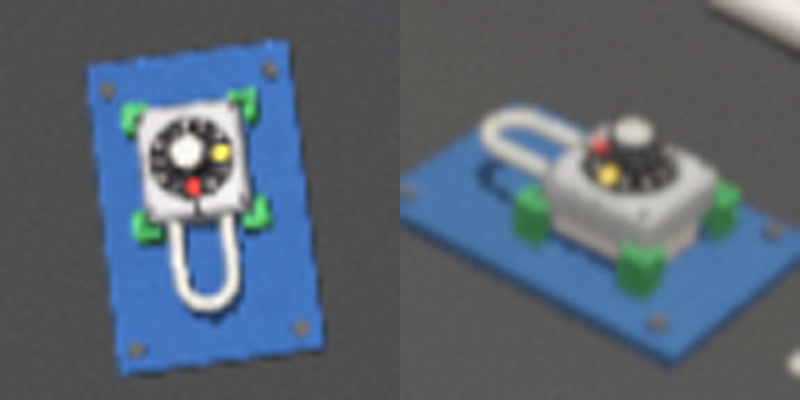

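The crops show red near the index (bottom of the dial) and yellow at about 3 o'clock. That puts the dial roughly 3 clicks short of yellow. Next I'll measure it precisely.

```bash
cat >> h.py <<'E'
YAW=np.deg2rad(8.1)
def marks(im,n,box,cen,yaw=YAW,z=.0545):
    "angle of marks about cen, measured anticlockwise from the index direction (lock -x), deg"
    h=hsv(np.ascontiguousarray(im)); x0,y0,x1,y1=box; out={}
    for c,rs in(("red",[((0,120,80),(8,255,255)),((172,120,80),(180,255,255))]),("yellow",[((20,110,100),(35,255,255))])):
        m=sum(cv2.inRange(h,*r) for r in rs); M=np.zeros_like(m);M[y0:y1,x0:x1]=m[y0:y1,x0:x1]
        k=cv2.moments(M); 
        if k["m00"]<255*3: out[c]=None; continue
        uv=(k["m10"]/k["m00"],k["m01"]/k["m00"]); p=ray(n,uv,z)[:2]-cen; a=np.rad2deg(np.arctan2(p[1],p[0])-yaw)
        out[c]=(np.round(uv,1),round((a-180+180)%360-180,1),round(np.hypot(*p)*1000,1),int(k["m00"]/255))
    return out
E
python3 - <<'E'
from h import *
ims={n:np.ascontiguousarray(cv2.imread(f"pics/{n}0.png")[:,:,::-1]) for n in("top","scene")}
for n,b in(("top",(195,175,240,225)),("scene",(315,180,385,225))):
    x0,y0,x1,y1=b;h=hsv(ims[n])
    w=cv2.inRange(h,(0,0,190),(180,70,255))[y0:y1,x0:x1]
    k,l,st,ce=cv2.connectedComponentsWithStats(w)
    for i in range(1,k):
        if st[i,4]>10: print(n,"white",st[i],ce[i]+[x0,y0],ray(n,ce[i]+[x0,y0],.070))
    d=cv2.inRange(h,(0,0,0),(180,255,70))
    D=np.zeros_like(d);D[y0:y1,x0:x1]=d[y0:y1,x0:x1]
    k,l,st,ce=cv2.connectedComponentsWithStats(D)
    for i in range(1,k):
        if st[i,4]>15: 
            hull=cv2.convexHull(cv2.findNonZero((l==i).astype(np.uint8))).reshape(-1,2)
            print(n,"dark",st[i],ray(n,ce[i],.0545), cv2.minEnclosingCircle(np.array([ray(n,p,.0545)[:2]*1000 for p in hull],np.float32)))
    print(marks(ims[n],n,b,np.array([.5515,.1955])))
E
python3 - <<'E'
from h import *
u=np.array([np.cos(YAW),np.sin(YAW)])
for c in((.5515,.1955),(.5500,.196)):
  for n in("top","scene"): print(n,px(n,[*c,.070]).round(1),px(n,[*(np.array(c)-.030*u),.050]).round(1))
E
```

```text
top white [  9   5  19  20 103] [214.82524272 187.6407767 ] [0.55669576 0.18814573 0.07      ]
top white [15 11  5  6 23] [212.08695652 188.7826087 ] [0.55297329 0.19658898 0.07      ]
top white [10 17  9  9 32] [207.875   197.34375] [0.52560604 0.20887255 0.07      ]
top white [15 26 12 16 70] [215.64285714 209.47142857] [0.48747949 0.18359032 0.07      ]
top dark [207 190  11   6  26] [0.54457723 0.19697051 0.0545    ] ((545.4940185546875, 198.4131622314453), 15.923733711242676)
{'red': (array([213., 195.]), np.float64(-6.8), np.float64(15.3), 9), 'yellow': (array([218., 189.]), np.float64(96.8), np.float64(16.1), 9)}
scene white [ 6  4 16 10 38] [327.42105263 187.97368421] [0.52100516 0.15198493 0.07      ]
scene white [30  6  5  3 12] [347.16666667 187.08333333] [0.55139201 0.19506516 0.07      ]
scene white [19 12  5  6 17] [336.17647059 194.47058824] [0.55699179 0.14887374 0.07      ]
scene white [30 13 16 10 41] [353.87804878 198.12195122] [0.59716783 0.17218774 0.07      ]
scene dark [344 191   9   7  33] [0.55732464 0.19434417 0.0545    ] ((558.8854370117188, 190.67747497558594), 14.97313117980957)
{'red': (array([342. , 190.2]), np.float64(11.0), np.float64(14.2), 4), 'yellow': (array([343.4, 194.6]), np.float64(93.3), np.float64(16.6), 13)}
top [212.4 189.2] [214.3 199.8]
scene [347.3 187. ] [337.7 188.9]
top [212.2 189.7] [214.1 200.2]
scene [347.  186.7] [337.4 188.6]
```

Emit:
move_arm([
  [0.04, -0.045, 0, -0.15],
  [0.08, -0.09, 0, -0.33],
  [0.12, -0.135, 0, -0.51],
  [0.16, -0.18, 0, -0.69],
  [0.2, -0.225, 0, -0.87],
  [0.24, -0.27, 0, -1.05],
  [0.28, -0.315, 0, -1.23],
  [0.32, -0.36, 0, -1.41],
  [0.36, -0.405, 0, -1.59],
  [0.4, -0.45, 0, -1.77],
], jaw=0.06, force=20)

```text
time_s: 1.35
tcp_pos: [0.4181, -0.0316, 0.2139]
orientation: [[-0.414, 0.91, -0.0], [0.91, 0.414, 0.001], [0.001, 0.0, -1.0]]
ft_force: [0.4, -1.2, -0.5]
finger_gap: 0.06
```

```bash
cat >> h.py <<'E'
def rel(target,yaw=None):
    "tool-frame shift from current pose to the world target; roll to bring tool x to yaw (mod half turn)"
    s=get_state(); R=s["orientation"]; d=R.T@(np.asarray(target)-s["tcp_pos"]); y=np.arctan2(R[1,0],R[0,0])
    r=None if yaw is None else (-(yaw-y)+np.pi/2)%np.pi-np.pi/2
    print("t",round(s["time_s"],2),"tcp",s["tcp_pos"].round(4),"yaw",y.round(3),"j",s["joint_pos"].round(2),"gap",round(s["finger_gap"],4),"F",s["ft_force"].round(1),"T",s["torque"].round(2))
    print("shift",d.round(4),"roll",r); return d
E
python3 -c "
from h import *
rel([.552,.196,.10],0)"
```

```text
t 1.35 tcp [ 0.4181 -0.0316  0.2139] yaw 1.998 j [-0.1   0.07  1.89  0.    1.18 -0.53] gap 0.06 F [ 0.4 -1.2 -0.5] T [-0.03 -0.17 -0.04]
shift [0.1515 0.2161 0.1142] roll -1.143478364479404
```

Emit:
move_arm([
  [0.03, 0.043, 0.0, -0.1],
  [0.06, 0.086, 0.02, -0.2],
  [0.09, 0.13, 0.04, -0.3],
  [0.12, 0.173, 0.06, -0.4],
  [0.1515, 0.216, 0.085, -0.51],
  [0.1515, 0.216, 0.114, -0.51],
  [0.1515, 0.216, 0.114, -0.51],
], jaw=0.05)

```text
time_s: 2.22
tcp_pos: [0.5498, 0.1957, 0.0974]
orientation: [[-0.806, 0.591, -0.007], [0.591, 0.806, -0.001], [0.005, -0.005, -1.0]]
ft_force: [-1.0, 0.3, -0.1]
finger_gap: 0.0498
```

```bash
python3 -c "
from h import *
rel([.552,.196,.058])
for n in('scene',):
  im=read_camera(n); crop(n,im,px(n,[.552,.196,.07]),45,8,n+'1')"
```

```text
t 2.23 tcp [0.5498 0.1957 0.0974] yaw 2.509 j [ 0.32  0.43  1.71  0.    1.01 -0.62] gap 0.0498 F [-1.   0.3 -0.1] T [ 0.04 -0.14  0.04]
shift [-0.0018  0.0017  0.0393] roll None
```

View pics/scene1.png

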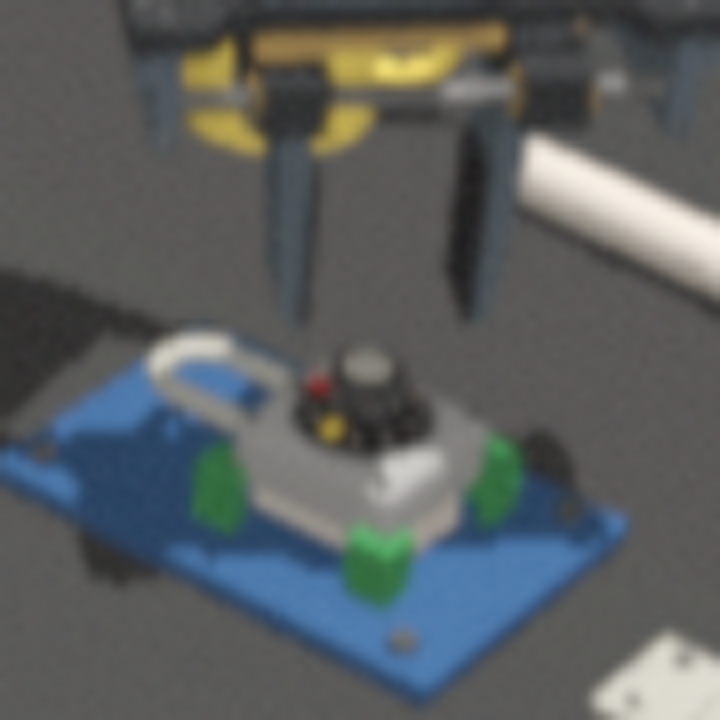

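Emit:
move_arm([
  [-0.002, 0.002, 0.02, 0],
  [-0.002, 0.002, 0.039, 0],
  [-0.002, 0.002, 0.039, 0],
])

```text
time_s: 2.65
tcp_pos: [0.5534, 0.1953, 0.0606]
orientation: [[-0.805, 0.593, -0.004], [0.593, 0.805, -0.0], [0.003, -0.002, -1.0]]
ft_force: [0.0, 0.0, 0.5]
finger_gap: 0.0502
```

Emit:
move_arm([
  [0, 0, 0, 0],
  [0, 0, 0, 0],
  [0, 0, 0, 0],
  [0, 0, 0, 0],
], jaw=0.0, force=25)

```text
time_s: 3.15
tcp_pos: [0.5525, 0.194, 0.0615]
orientation: [[-0.806, 0.592, -0.005], [0.592, 0.806, -0.002], [0.003, -0.005, -1.0]]
ft_force: [-1.8, -4.4, 5.9]
finger_gap: 0.0225
```

```bash
python3 -c "
from h import *
rel([.552,.196,.058])"
```

```text
t 3.15 tcp [0.5525 0.194  0.0615] yaw 2.508 j [ 0.32  0.47  1.74 -0.    0.93 -0.62] gap 0.0225 F [-1.8 -4.4  5.9] T [-0.73  0.39  0.02]
shift [0.0015 0.0013 0.0035] roll None
```

Emit:
move_arm([
  [0, 0, 0, 0.15],
  [0, 0, 0, 0.3],
  [0, 0, 0, 0.45],
  [0, 0, 0, 0.6],
  [0, 0, 0, 0.75],
  [0, 0, 0, 0.9],
  [0, 0, 0, 1.05],
  [0, 0, 0, 1.05],
  [0, 0, 0, 1.05],
])

```text
time_s: 4.28
tcp_pos: [0.5511, 0.193, 0.0617]
orientation: [[0.111, 0.994, -0.008], [0.994, -0.111, -0.004], [-0.005, -0.008, -1.0]]
ft_force: [-4.0, -3.6, 4.1]
finger_gap: 0.0227
```

```bash
python3 -c "
from h import *
rel([.552,.196,.058])"
```

```text
t 4.28 tcp [0.5511 0.193  0.0617] yaw 1.46 j [ 0.32  0.47  1.74 -0.    0.94  0.43] gap 0.0227 F [-4.  -3.6  4.1] T [-0.77  0.6  -0.03]
shift [0.0031 0.0006 0.0037] roll None
```

Emit:
move_arm([
  [0, 0, 0, 0],
  [0, 0, 0, 0],
  [0, 0, -0.02, 0],
  [0, 0, -0.045, -0.1],
  [0, 0, -0.045, -0.2],
  [0, 0, -0.045, -0.2],
], jaw=0.05)

```text
time_s: 5.03
tcp_pos: [0.5519, 0.1936, 0.107]
orientation: [[-0.088, 0.996, -0.007], [0.996, 0.088, -0.004], [-0.003, -0.007, -1.0]]
ft_force: [0.1, 0.3, -0.2]
finger_gap: 0.0505
```

```bash
python3 -c "
from h import *
rel([.552,.196,.060])
for n,b in (('scene',(315,180,385,225)),('top',(195,175,240,225))):
  im=read_camera(n); crop(n,im,px(n,[.552,.196,.055]),20,12,n+'2'); print(n,marks(im,n,b,np.array([.552,.196])))
cv2.imwrite('pics/b2.png',np.hstack([cv2.imread('pics/%s2.png'%n) for n in('scene','top')]))"
```

```text
t 5.03 tcp [0.5519 0.1936 0.107 ] yaw 1.659 j [ 0.32  0.42  1.69 -0.    1.04  0.23] gap 0.0505 F [ 0.1  0.3 -0.2] T [-0.01 -0.07  0.01]
shift [0.0026 0.0006 0.047 ] roll None
scene {'red': None, 'yellow': (array([341. , 191.5]), np.float64(36.7), np.float64(16.2), 6)}
top {'red': None, 'yellow': None}
```

View pics/b2.png

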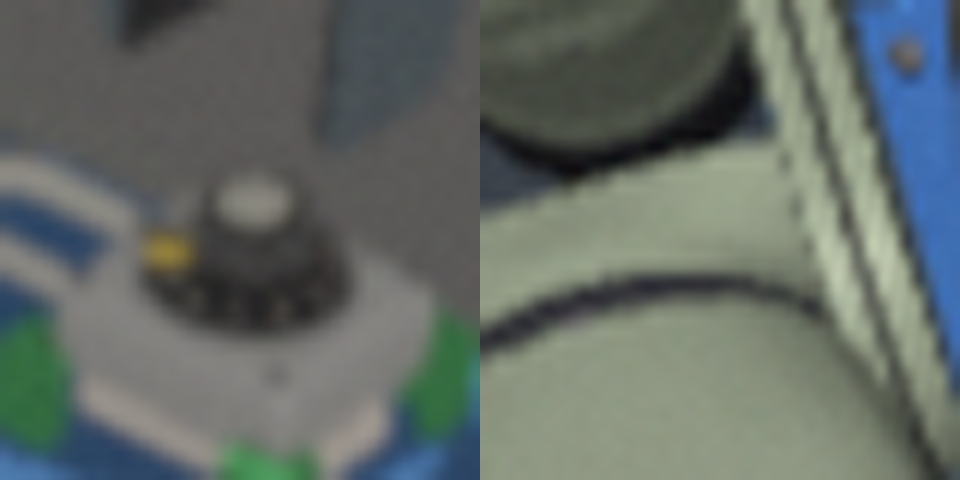

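Scene view: yellow is about one click (30°) short of the index, so two clicks are done. Regrasping for one more.

Emit:
move_arm([
  [0.0015, 0.0, 0.025, 0],
  [0.0015, 0.0, 0.047, 0],
  [0.0015, 0.0, 0.047, 0],
])

```text
time_s: 5.5
tcp_pos: [0.5496, 0.1942, 0.0575]
orientation: [[-0.087, 0.996, -0.012], [0.996, 0.087, -0.006], [-0.005, -0.013, -1.0]]
ft_force: [-0.6, -0.2, 0.1]
finger_gap: 0.0502
```

Emit:
move_arm([
  [0, 0, 0, 0],
  [0, 0, 0, 0],
  [0, 0, 0, 0],
  [0, 0, 0, 0],
  [0, 0, 0, 0.13],
  [0, 0, 0, 0.26],
  [0, 0, 0, 0.39],
  [0, 0, 0, 0.525],
  [0, 0, 0, 0.525],
  [0, 0, 0, 0.525],
], jaw=0.0, force=25)

```text
time_s: 6.75
tcp_pos: [0.5501, 0.1944, 0.0583]
orientation: [[0.423, 0.906, -0.011], [0.906, -0.423, -0.005], [-0.009, -0.008, -1.0]]
ft_force: [0.6, 0.5, 6.0]
finger_gap: 0.023
```

Emit:
move_arm([
  [0, 0, 0, 0],
  [0, 0, 0, 0],
  [0, 0, -0.02, 0],
  [0, 0, -0.045, 0],
  [0, 0, -0.045, 0],
], jaw=0.05)

```text
time_s: 7.38
tcp_pos: [0.5516, 0.195, 0.1045]
orientation: [[0.422, 0.906, -0.008], [0.906, -0.422, -0.004], [-0.007, -0.005, -1.0]]
ft_force: [-0.6, 0.3, -0.1]
finger_gap: 0.0501
```

```bash
python3 -c "
from h import *
rel([.552,.195,.060])
for n,b in (('scene',(315,180,385,225)),):
  im=read_camera(n); crop(n,im,px(n,[.552,.196,.055]),20,12,n+'3'); print(n,marks(im,n,b,np.array([.552,.196])))
"
```

```text
t 7.38 tcp [0.5516 0.195  0.1045] yaw 1.135 j [ 0.32  0.43  1.69 -0.    1.03  0.76] gap 0.0501 F [-0.6  0.3 -0.1] T [-0.05 -0.12 -0.05]
shift [0.0005 0.0006 0.0445] roll None
scene {'red': None, 'yellow': (array([341.7, 190.3]), np.float64(15.2), np.float64(15.5), 3)}
```

View pics/scene3.png

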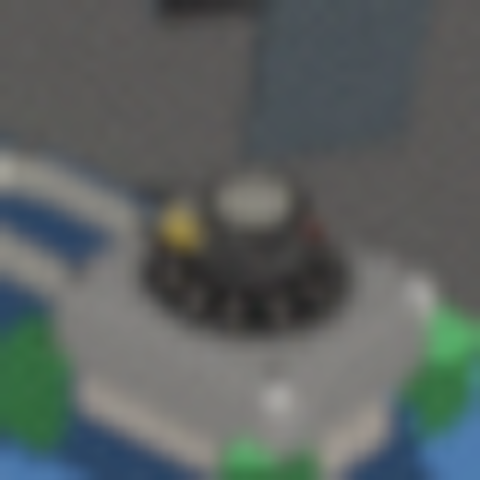

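Yellow is now at (341.7,190.3). That is the same pixel the red mark had when it stood at the index, (342,190.2), so yellow is set. Now back anticlockwise.

Emit:
move_arm([
  [0.001, 0.0005, 0.022, 0],
  [0.001, 0.0005, 0.044, 0],
  [0.001, 0.0005, 0.044, 0],
])

```text
time_s: 7.8
tcp_pos: [0.5486, 0.1944, 0.0562]
orientation: [[0.422, 0.906, -0.017], [0.906, -0.422, -0.007], [-0.014, -0.012, -1.0]]
ft_force: [-0.8, 0.0, 0.7]
finger_gap: 0.0501
```

Emit:
move_arm([
  [0, 0, 0, 0],
  [0, 0, 0, 0],
  [0, 0, 0, 0],
  [0, 0, 0, 0],
], jaw=0.0, force=25)

```text
time_s: 8.3
tcp_pos: [0.5496, 0.1944, 0.0569]
orientation: [[0.422, 0.906, -0.015], [0.907, -0.422, -0.007], [-0.013, -0.01, -1.0]]
ft_force: [1.7, -1.0, 0.4]
finger_gap: 0.0229
```

Emit:
move_arm([
  [0, 0, 0, -0.15],
  [0, 0, 0, -0.3],
  [0, 0, 0, -0.45],
  [0, 0, 0, -0.6],
  [0, 0, 0, -0.75],
  [0, 0, 0, -0.9],
  [0, 0, 0, -1.05],
  [0, 0, 0, -1.05],
  [0, 0, 0, -1.05],
])

```text
time_s: 9.43
tcp_pos: [0.5497, 0.1944, 0.0569]
orientation: [[-0.575, 0.818, -0.014], [0.818, 0.575, -0.007], [0.003, -0.016, -1.0]]
ft_force: [1.6, -0.2, -1.9]
finger_gap: 0.0229
```

Emit:
move_arm([
  [0, 0, 0, 0],
  [0, 0, 0, 0],
  [0, 0, -0.02, 0],
  [0, 0, -0.045, 0],
  [0, 0, -0.045, 0],
], jaw=0.05)

```text
time_s: 10.05
tcp_pos: [0.5516, 0.1952, 0.1038]
orientation: [[-0.574, 0.819, -0.01], [0.819, 0.574, -0.005], [0.002, -0.012, -1.0]]
ft_force: [-0.3, 0.1, -1.1]
finger_gap: 0.05
```

```bash
python3 -c "
from h import *
rel([.552,.195,.060])
for n,b in (('scene',(315,180,385,225)),):
  im=read_camera(n); crop(n,im,px(n,[.552,.196,.055]),20,12,n+'4'); print(n,marks(im,n,b,np.array([.552,.196])))
"
```

```text
t 10.05 tcp [0.5516 0.1952 0.1038] yaw 2.183 j [ 0.32  0.43  1.69 -0.    1.03 -0.29] gap 0.05 F [-0.3  0.1 -1.1] T [ 0.07 -0.14 -0.  ]
shift [-0.0005  0.0008  0.0437] roll None
scene {'red': None, 'yellow': (array([340.5, 193. ]), np.float64(59.0), np.float64(18.9), 8)}
```

Emit:
move_arm([
  [0, 0.001, 0.022, 0],
  [0, 0.001, 0.043, 0],
  [0, 0.001, 0.043, 0],
])

```text
time_s: 10.48
tcp_pos: [0.5487, 0.1945, 0.0568]
orientation: [[-0.574, 0.818, -0.019], [0.819, 0.574, -0.008], [0.004, -0.02, -1.0]]
ft_force: [0.3, -0.8, 0.1]
finger_gap: 0.05
```

Emit:
move_arm([
  [0, 0, 0, 0],
  [0, 0, 0, 0],
  [0, 0, 0, 0],
  [0, 0, 0, 0],
  [0, 0, 0, -0.13],
  [0, 0, 0, -0.26],
  [0, 0, 0, -0.39],
  [0, 0, 0, -0.525],
  [0, 0, 0, -0.525],
  [0, 0, 0, -0.525],
], jaw=0.0, force=25)

```text
time_s: 11.72
tcp_pos: [0.5496, 0.1949, 0.0574]
orientation: [[-0.906, 0.422, -0.017], [0.422, 0.906, -0.007], [0.012, -0.014, -1.0]]
ft_force: [2.7, 2.1, 2.8]
finger_gap: 0.0229
```

Emit:
move_arm([
  [0, 0, 0, 0],
  [0, 0, 0, 0],
  [0, 0, -0.02, 0],
  [0, 0, -0.045, 0],
  [0, 0, -0.045, 0],
], jaw=0.06)

```text
time_s: 12.35
tcp_pos: [0.5512, 0.1954, 0.1038]
orientation: [[-0.906, 0.423, -0.014], [0.423, 0.906, -0.006], [0.01, -0.012, -1.0]]
ft_force: [0.4, 0.3, -1.0]
finger_gap: 0.0597
```

```bash
python3 -c "
from h import *
u=np.array([np.cos(YAW),np.sin(YAW)]); c=np.array([.552,.1955])
print(c-.060*u); rel([*(c-.060*u),.060],YAW)
for n,b in (('scene',(315,180,385,225)),):
  im=read_camera(n); crop(n,im,px(n,[.552,.196,.055]),20,12,n+'5'); print(n,marks(im,n,b,np.array([.552,.196])))
"
```

```text
[0.49259858 0.18704593]
t 12.35 tcp [0.5512 0.1954 0.1038] yaw 2.705 j [ 0.32  0.43  1.69 -0.    1.04 -0.81] gap 0.0597 F [ 0.4  0.3 -1. ] T [ 0.09 -0.18  0.06]
shift [ 0.0491 -0.0318  0.0446] roll -0.5777599069500816
scene {'red': None, 'yellow': (array([343., 195.]), np.float64(92.0), np.float64(19.1), 9)}
```

View pics/scene5.png

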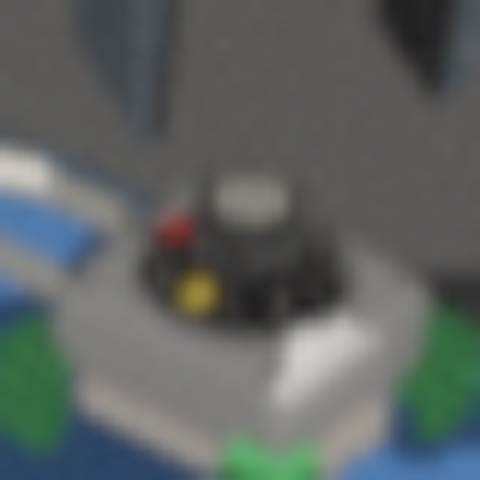

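Red is back at the index pixel, as at the start. Now the shackle.

Emit:
move_arm([
  [0.017, -0.01, 0, -0.15],
  [0.034, -0.021, 0, -0.3],
  [0.049, -0.032, 0, -0.45],
  [0.049, -0.032, 0.0, -0.578],
  [0.049, -0.032, 0.03, -0.578],
  [0.049, -0.032, 0.04, -0.578],
], jaw=0.06)

```text
time_s: 13.15
tcp_pos: [0.4895, 0.1857, 0.0611]
orientation: [[-0.99, -0.141, -0.022], [-0.141, 0.99, -0.009], [0.023, -0.006, -1.0]]
ft_force: [0.4, 0.0, 0.5]
finger_gap: 0.0602
```

```bash
python3 -c "
from h import *
rel([.4926,.187,.019],YAW)
im=read_camera('scene'); crop('scene',im,px('scene',[.4926,.187,.05]),30,12,'scene6')"
```

```text
t 13.15 tcp [0.4895 0.1857 0.0611] yaw -3.0 j [ 0.34  0.4   1.88 -0.    0.89 -1.37] gap 0.0602 F [0.4 0.  0.5] T [ 0.08 -0.16 -0.02]
shift [-0.0042  0.0011  0.042 ] roll 0.00010000574110691218
```

View pics/scene6.png

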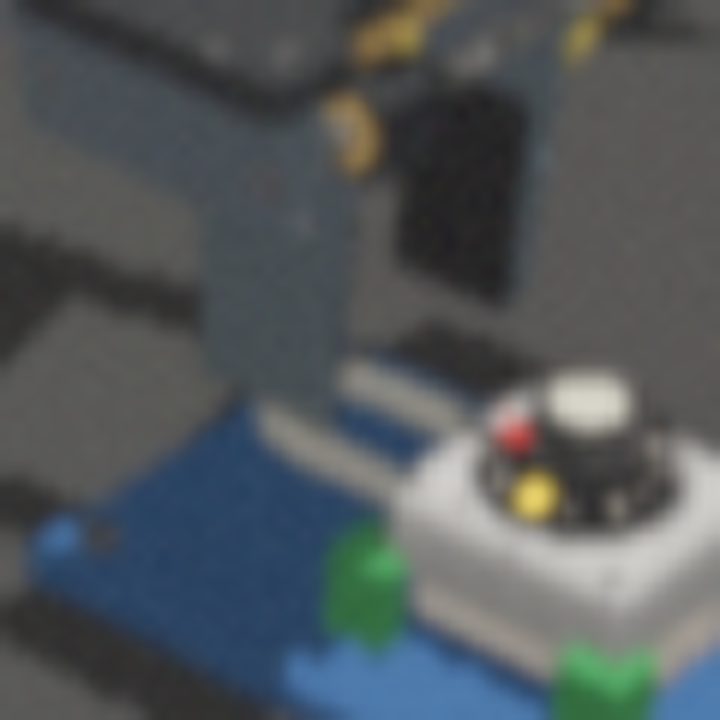

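Emit:
move_arm([
  [-0.003, 0.001, 0.02, 0],
  [-0.003, 0.001, 0.04, 0],
  [-0.003, 0.001, 0.04, 0],
])

```text
time_s: 13.58
tcp_pos: [0.4903, 0.1863, 0.0194]
orientation: [[-0.99, -0.141, -0.025], [-0.141, 0.99, -0.011], [0.027, -0.007, -1.0]]
ft_force: [-0.1, 0.7, -0.2]
finger_gap: 0.0603
```

Emit:
move_arm([
  [0, 0, 0, 0],
  [0, 0, 0, 0],
  [0, 0, 0, 0],
  [0, 0, 0, 0],
], jaw=0.02, force=25)

```text
time_s: 14.08
tcp_pos: [0.4908, 0.1865, 0.0201]
orientation: [[-0.99, -0.141, -0.024], [-0.141, 0.99, -0.01], [0.025, -0.007, -1.0]]
ft_force: [-0.1, 0.6, 2.8]
finger_gap: 0.0371
```

```bash
python3 -c "
from h import *
rel([.4926,.187,.019],YAW)"
```

```text
t 14.07 tcp [0.4908 0.1865 0.0201] yaw -3.0 j [ 0.34  0.46  1.91 -0.    0.8  -1.37] gap 0.0371 F [-0.1  0.6  2.8] T [ 0.19 -0.17  0.07]
shift [-0.0019  0.0002  0.0011] roll 3.837995443545239e-05
```

Emit:
move_arm([
  [0.002, 0, 0, 0],
  [0.004, 0, 0, 0],
  [0.006, 0, 0, 0],
  [0.008, 0, 0, 0],
  [0.01, 0, 0, 0],
  [0.012, 0, 0, 0],
  [0.014, 0, 0, 0],
  [0.015, 0, 0, 0],
  [0.015, 0, 0, 0],
])

```text
time_s: 15.2
tcp_pos: [0.4767, 0.1846, 0.0205]
orientation: [[-0.99, -0.141, -0.023], [-0.141, 0.99, -0.01], [0.024, -0.006, -1.0]]
ft_force: [5.2, 0.7, -4.0]
finger_gap: 0.0367
```

```bash
python3 -c "
from h import *
rel([.4926,.187,.019],YAW)"
```

```text
t 15.2 tcp [0.4767 0.1846 0.0205] yaw -3.0 j [ 0.35  0.44  1.95 -0.    0.78 -1.36] gap 0.0367 F [ 5.2  0.7 -4. ] T [ 0.27 -1.04 -0.07]
shift [-0.0161  0.0001  0.0011] roll 2.6298537027180657e-05
```

Emit:
move_arm([
  [0.015, 0, 0, 0],
  [0, 0, 0, 0],
  [0, 0, 0, 0],
  [0, 0, -0.03, 0],
  [0, 0, -0.07, 0],
  [0, 0, -0.09, 0],
  [0, 0, -0.09, 0],
], jaw=0.06)

```text
time_s: 16.08
tcp_pos: [0.4796, 0.1858, 0.1118]
orientation: [[-0.99, -0.141, -0.02], [-0.141, 0.99, -0.008], [0.021, -0.006, -1.0]]
ft_force: [-0.7, -0.2, 0.1]
finger_gap: 0.0603
```

```bash
python3 -c "
from h import *
rel([.552,.1955,.115],YAW)
im=read_camera('scene'); crop('scene',im,px('scene',[.52,.19,.04]),36,10,'scene7')
a=cv2.imread('pics/scene0.png')[:,:,::-1]
u=np.array([np.cos(YAW),np.sin(YAW)])
for i,m in (('before',a),('after',im)):
  h=hsv(np.ascontiguousarray(m))[170:210,300:350]; w=cv2.inRange(h,(0,0,95),(180,60,255))
  k,l,st,ce=cv2.connectedComponentsWithStats(w)
  for j in range(1,k):
    if st[j,4]>15: print(i,st[j]+[300,170,0,0,0])
for d in (.088,.102): print(px('scene',[*(np.array([.552,.1955])-d*u),.037]))
"
```

```text
t 16.07 tcp [0.4796 0.1858 0.1118] yaw -3.0 j [ 0.35  0.33  1.84 -0.    1.   -1.36] gap 0.0603 F [-0.7 -0.2  0.1] T [ 0.09 -0.18  0.05]
shift [-0.073  -0.0006 -0.0047] roll -3.5047182292746726e-05
before [316 181  34  29 446]
after [317 182  33  28 449]
[321.07785754 184.96011119]
[317.26206105 183.11805905]
```

View pics/scene7.png

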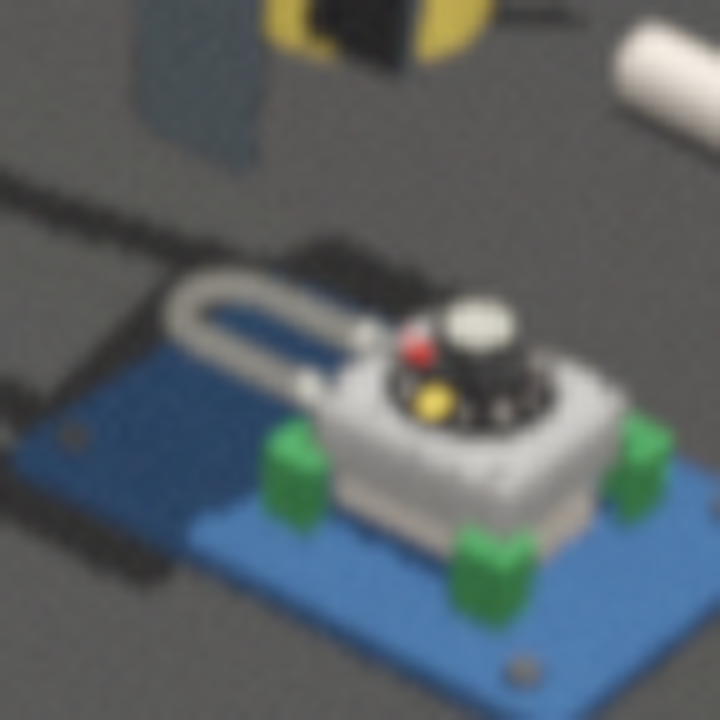

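```bash
python3 -c "
from h import *
c7=px('scene',[.52,.19,.04]).astype(int); c1=px('scene',[.552,.196,.07]).astype(int)
a=cv2.resize(cv2.imread('pics/scene1.png'),(90,90),interpolation=cv2.INTER_AREA)
b=cv2.resize(cv2.imread('pics/scene7.png'),(72,72),interpolation=cv2.INTER_AREA)
z=cv2.imread('pics/scene0.png')
print(c1,c7)
for n,i,o in(('shut0',z,np.array([0,0])),('shut',a,c1-45),('open',b,c7-36)):
  for r in (183,185,187): 
    y=r-o[1]; x=np.arange(312,328)-o[0]; g=i[y,x].astype(int); print(n,r,(g[:,2]-g[:,0]))
"
```

```text
[347 187] [336 191]
shut0 183 [  3   3   4   3   4   3   4   4   4   3   6   2  -5 -19 -18 -13]
shut0 185 [ 4  2  3  4  2  3  3  1  3  9 12 12 11  9 10 11]
shut0 187 [  4   3   3   3   1  -9 -30 -44 -12  10  12   4 -17 -39 -47 -46]
shut 183 [ 1  2  2  2  2  2  3  1  1  4  4  5  3 -1 -2  1]
shut 185 [ 2  2  3  3  2  2  4  2  3 10 12 13 13 12 11 12]
shut 187 [  2   3   4   3   1  -9 -30 -41 -13   9  11   3 -19 -40 -48 -46]
open 183 [ 3  4  3  3  3  6  9  9 10 11 10 10  9  9  6  1]
open 185 [  3   3   2   2   6  11  10  10   6  -3 -15 -18 -16 -11  -4   3]
open 187 [  2   2   1   2   5   8   9   8   3 -14 -32 -42 -49 -53 -49 -41]
```

The shackle tip moved about 4.4 px against a predicted 3.8 px for 14 mm, so it is fully open. Now gripping the case.

Emit:
move_arm([
  [-0.025, -0.001, -0.005, 0],
  [-0.05, -0.001, -0.005, 0],
  [-0.073, -0.001, -0.005, 0],
  [-0.073, -0.001, 0, 0],
  [-0.073, -0.001, 0, 0],
], jaw=0.08)

```text
time_s: 16.75
tcp_pos: [0.5489, 0.1941, 0.107]
orientation: [[-0.99, -0.141, -0.027], [-0.141, 0.99, -0.011], [0.028, -0.007, -1.0]]
ft_force: [-0.4, -0.2, 0.0]
finger_gap: 0.0798
```

```bash
python3 -c "
from h import *
rel([.5515,.1955,.020],YAW)"
```

```text
t 16.75 tcp [0.5489 0.1941 0.107 ] yaw -3.0 j [ 0.32  0.43  1.68 -0.    1.06 -1.39] gap 0.0798 F [-0.4 -0.2  0. ] T [ 0.07 -0.09 -0.02]
shift [-0.0052  0.0016  0.0868] roll -0.00012555913427103604
```

Emit:
move_arm([
  [-0.004, 0.0015, 0.02, 0],
  [-0.005, 0.0015, 0.04, 0],
  [-0.005, 0.0015, 0.055, 0],
  [-0.005, 0.0015, 0.07, 0],
  [-0.005, 0.0015, 0.085, 0],
  [-0.005, 0.0015, 0.085, 0],
])

```text
time_s: 17.5
tcp_pos: [0.5504, 0.1951, 0.0206]
orientation: [[-0.99, -0.141, -0.029], [-0.141, 0.99, -0.012], [0.031, -0.007, -0.999]]
ft_force: [0.7, 0.7, 0.3]
finger_gap: 0.08
```

```bash
python3 -c "
from h import *
rel([.5515,.1955,.020],YAW)
im=read_camera('scene'); crop('scene',im,px('scene',[.55,.195,.04]),36,10,'scene8')"
```

```text
t 17.5 tcp [0.5504 0.1951 0.0206] yaw -3.0 j [ 0.32  0.53  1.77 -0.    0.88 -1.39] gap 0.08 F [0.7 0.7 0.3] T [ 0.06 -0.17 -0.01]
shift [-0.0012  0.0003  0.0006] roll -0.00015803340149345146
```

View pics/scene8.png

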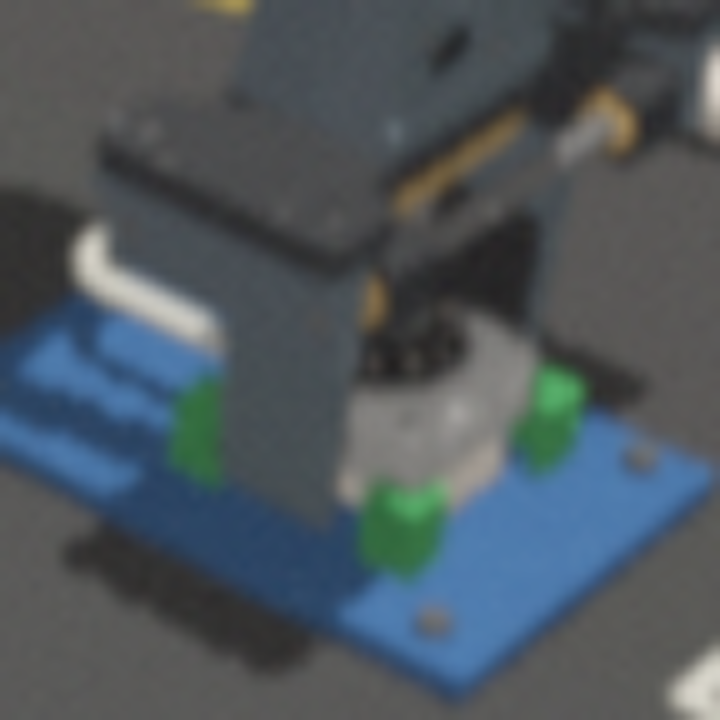

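Fingers stand beside the case between the stops. Close and lift.

Emit:
move_arm([
  [0, 0, 0, 0],
  [0, 0, 0, 0],
  [0, 0, 0, 0],
  [0, 0, 0, 0],
], jaw=0.04, force=35)

```text
time_s: 18.05
tcp_pos: [0.5515, 0.1955, 0.0219]
orientation: [[-0.99, -0.141, -0.027], [-0.141, 0.99, -0.011], [0.028, -0.007, -1.0]]
ft_force: [0.3, 0.2, 2.2]
finger_gap: 0.0599
```

Emit:
move_arm([
  [-0.0002, 0, -0.01, 0],
  [-0.0005, 0, -0.02, 0],
  [-0.001, 0, -0.035, 0],
  [-0.0015, 0, -0.05, 0],
  [-0.002, 0, -0.075, 0],
  [-0.003, 0, -0.1, 0],
  [-0.004, 0, -0.13, 0],
  [-0.005, 0, -0.16, 0],
  [-0.005, 0, -0.16, 0],
])

```text
time_s: 19.18
tcp_pos: [0.5623, 0.1984, 0.1849]
orientation: [[-0.99, -0.141, -0.021], [-0.141, 0.99, -0.009], [0.022, -0.006, -1.0]]
ft_force: [1.0, -0.3, -4.7]
finger_gap: 0.0598
```

```bash
python3 -c "
from h import *
rel([.562,-.187,.18],YAW)"
```

```text
t 19.18 tcp [0.5623 0.1984 0.1849] yaw -3.0 j [ 0.32  0.38  1.54 -0.    1.24 -1.39] gap 0.0598 F [ 1.  -0.3 -4.7] T [ 0.17 -0.2  -0.01]
shift [ 0.0545 -0.3815  0.0082] roll -6.514767552445733e-05
```

Emit:
move_arm([
  [0.003, -0.02, 0, 0],
  [0.009, -0.06, 0, 0],
  [0.015, -0.105, 0, 0],
  [0.021, -0.15, 0, 0],
  [0.029, -0.2, 0, 0],
  [0.036, -0.25, 0, 0],
  [0.042, -0.295, 0, 0],
  [0.049, -0.34, 0, 0],
  [0.053, -0.37, 0, 0],
  [0.0545, -0.3815, 0, 0],
])

```text
time_s: 20.42
tcp_pos: [0.5605, -0.189, 0.1867]
orientation: [[-0.99, -0.138, -0.024], [-0.138, 0.99, -0.008], [0.025, -0.005, -1.0]]
ft_force: [-1.0, 0.1, -5.7]
finger_gap: 0.06
```

```bash
python3 -c "
from h import *
rel([.562,-.187,.146],YAW)"
```

```text
t 20.43 tcp [ 0.5605 -0.189   0.1867] yaw -3.003 j [-0.34  0.37  1.55 -0.02  1.23 -2.04] gap 0.06 F [-1.   0.1 -5.7] T [ 0.19 -0.19 -0.02]
shift [-0.0028  0.002   0.0407] roll -0.0028025942591476394
```

Emit:
move_arm([
  [-0.001, 0.001, 0.01, 0],
  [-0.002, 0.002, 0.02, 0],
  [-0.003, 0.002, 0.03, 0],
  [-0.003, 0.002, 0.04, 0],
  [-0.003, 0.002, 0.04, 0],
  [-0.003, 0.002, 0.04, 0],
  [-0.003, 0.002, 0.04, 0],
  [-0.003, 0.002, 0.04, 0],
])

```text
time_s: 21.42
tcp_pos: [0.5624, -0.1871, 0.147]
orientation: [[-0.99, -0.138, -0.023], [-0.138, 0.99, -0.008], [0.024, -0.005, -1.0]]
ft_force: [0.2, 0.3, -3.3]
finger_gap: 0.06
```

```bash
python3 -c "
from h import *
rel([.562,-.187,.146],YAW); print(get_state()['joint_vel'].round(3))
im=read_camera('scene'); cv2.imwrite('pics/s9.png',im[:,:,::-1]); crop('scene',im,px('scene',[.54,-.187,.14]),60,8,'scene9')"
```

```text
t 21.43 tcp [ 0.5624 -0.1871  0.147 ] yaw -3.003 j [-0.33  0.4   1.61 -0.02  1.15 -2.03] gap 0.06 F [ 0.2  0.3 -3.3] T [ 0.12 -0.24 -0.04]
shift [0.0004 0.0002 0.0011] roll -0.0029287084971416633
[-0.     0.     0.003 -0.001  0.    -0.002]
```

View pics/scene9.png

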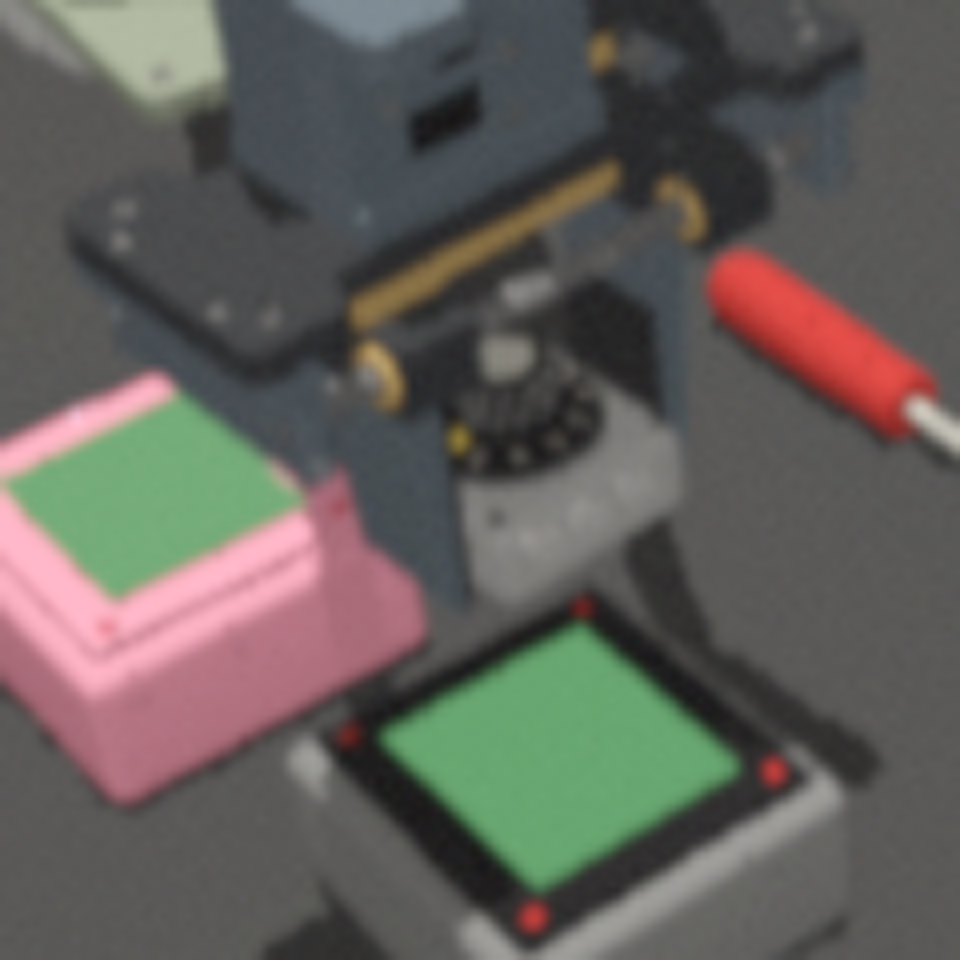

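The lock is held level, dial up, over the grey reader. The finger hides the shackle, but nothing has touched it since it was pulled. Handing in.

```bash
python3 -c "
from plant import *
print(close_job())"
```

```text
the job is handed in; nothing more can be done
None
```

I ran the lock test through and handed the job in at about 21.5 s, with the padlock held over the grey reader. `close_job()` gives no verdict, so whether it passed is not confirmed.

**Dial:** It started three clicks short of yellow. I turned it three clicks clockwise to yellow, then three anticlockwise back to red. After each leg, the camera showed the wanted mark where red had stood at the index at the start.

**Shackle:** I pulled it about 14 mm with roughly 5 N while the lock sat in the nest. Its tip moved about 4.4 px in the scene image, against about 3.8 px expected for fully out. A first blob measurement showed almost no movement (left edge 316 then 317), apparently because of blur and a shadow. A closer pixel comparison settled it.

**Final hold:**
- The tool was at (0.562, −0.187, 0.147), over the middle of the glass as measured from both cameras.
- From the grip height, that puts the lock's centre about 10 cm above the glass.
- The tool is tilted about 0.02 rad, the fingers are 60 mm apart and gripping, and the arm was still.

**Not checked at the end:**
- A finger hid the shackle in the last picture, so I did not see it open there. I only gripped the case after the pull.
- I did not measure the bystanders again. The arm was kept clear of them and no unexpected contact forces showed.

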